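Load the dish filler's feed tray in reverse order

TASK

Move the two media bottles, the flask and the jar from the white collar rack into the bays of the steel tray, one to a bay and in reverse order: the one that now stands leftmost in the collar rack goes into the rightmost bay, the next one into the next bay, and so on (left and right as seen from the robot's base). Set each down gently, never dropping or tipping one, and leave all four standing upright on the tray's floor.

Things in the scene. Friction and masses are not known exactly. Their poses are not given: they have to be found in the camera images.
- tall: Tall round glass bottle, 44 mm in diameter up to 88 mm, then a cone to a neck 24 mm in diameter from 104 to 114 mm; on it a white screw cap 32 mm in diameter from 114 mm to the top at 140 mm. Cap and bottle are one rigid piece, about 220 g. Stands loose and upright in one of the four collars at the start; which one varies. Origin: centre of its underside, z up its axis. 
- square: Square glass bottle, 42 x 42 mm in plan up to 70 mm (sides along its x and y), then a neck 26 mm in diameter to 84 mm; on it a white screw cap 34 mm in diameter from 84 mm to the top at 110 mm. One rigid piece, about 180 g. Stands loose and upright in one of the four collars at the start; which one varies. Origin: centre of its underside, z up its axis. 
- flask: Conical glass flask, 54 mm in diameter at its foot, tapering to a neck 26 mm in diameter from 68 to 105 mm; closed by a dark rubber stopper 29 mm in diameter from 105 mm to the top at 118 mm. One rigid piece, about 160 g. Stands loose and upright in one of the four collars at the start; which one varies. Origin: centre of its underside, z up its axis. 
- jar: Squat round glass jar, 52 mm in diameter up to 50 mm, with a broad white lid 56 mm in diameter from 50 mm to the top at 70 mm. One rigid piece, about 150 g. Stands loose and upright in one of the four collars at the start; which one varies. Origin: centre of its underside, z up its axis. 
- collar_rack: The rack the vessels start in: fixed white plastic board, 90 (x) by 322 (y) by 6 mm, with four identical white collars in a row at y = +117, +39, -39, -117 mm. The vessels stand on the board, 6 mm up. By chance it is the nearer or farther rack. Origin: centre of its underside; y runs along the row, to the left seen from the robot's base (within 12 degrees), z up.
- bay_tray: The rack to fill: fixed open steel tray, 80 (x) by 316 (y) mm, 22 mm high, walls and floor 3 mm thick, split by three dividers (3 mm lower than the walls) into four empty bays, each 74 mm square inside, centred at x = 0, y = +117, +39, -39, -117 mm. Origin: centre of its underside; y runs along the row, to the left seen from the robot's base (within 12 degrees), z up.
- collar_tall: The fixed white plastic collar (ring, 72 mm outside, 62 mm inside, 14 mm high) of the collar rack in which the tall bottle stands at the start. It stays put; all four look alike. Origin: centre of its underside, on the board 6 mm above the bench; axes as the collar rack's.
- collar_square: The fixed white plastic collar (ring, 72 mm outside, 62 mm inside, 14 mm high) of the collar rack in which the square bottle stands at the start. It stays put; all four look alike. Origin: centre of its underside, on the board 6 mm above the bench; axes as the collar rack's.
- collar_flask: The fixed white plastic collar (ring, 72 mm outside, 62 mm inside, 14 mm high) of the collar rack in which the flask stands at the start. It stays put; all four look alike. Origin: centre of its underside, on the board 6 mm above the bench; axes as the collar rack's.
- collar_jar: The fixed white plastic collar (ring, 72 mm outside, 62 mm inside, 14 mm high) of the collar rack in which the jar stands at the start. It stays put; all four look alike. Origin: centre of its underside, on the board 6 mm above the bench; axes as the collar rack's.
There are look-alikes about, which are no part of the job. What is shaped like the jar but orange or red is not meant.

How it is judged:
At the end, for the whole second after the job is handed in: Each vessel stands in the tray bay that mirrors its starting place (first from left is now first from right, and so on), within 18 mm of the bay's centre in x and y, underside within 5 mm of the tray floor, upright within 0.08 rad, released, slower than 0.02 m/s (((y of collar_tall in the frame of collar_rack between 0.087 and 0.147 m and y of tall in the frame of bay_tray between -0.135 and -0.099 m) or (y of collar_tall in the frame of collar_rack between 0.009 and 0.069 m and y of tall in the frame of bay_tray between -0.057 and -0.021 m) or (y of collar_tall in the frame of collar_rack between -0.069 and -0.009 m and y of tall in the frame of bay_tray between 0.021 and 0.057 m) or (y of collar_tall in the frame of collar_rack between -0.147 and -0.087 m and y of tall in the frame of bay_tray between 0.099 and 0.135 m)) and x of tall in the frame of bay_tray between -0.018 and 0.018 m and z of tall in the frame of bay_tray between -0.002 and 0.008 m and angle between each of tall, square, flask, jar's own z axis and vertical below 0.08 rad and linear speed of each of tall, square, flask, jar below 0.02 m/s and ((y of collar_square in the frame of collar_rack between 0.087 and 0.147 m and y of square in the frame of bay_tray between -0.135 and -0.099 m) or (y of collar_square in the frame of collar_rack between 0.009 and 0.069 m and y of square in the frame of bay_tray between -0.057 and -0.021 m) or (y of collar_square in the frame of collar_rack between -0.069 and -0.009 m and y of square in the frame of bay_tray between 0.021 and 0.057 m) or (y of collar_square in the frame of collar_rack between -0.147 and -0.087 m and y of square in the frame of bay_tray between 0.099 and 0.135 m)) and x of square in the frame of bay_tray between -0.018 and 0.018 m and z of square in the frame of bay_tray between -0.002 and 0.008 m and ((y of collar_flask in the frame of collar_rack between 0.087 and 0.147 m and y of flask in the frame of bay_tray between -0.135 and -0.099 m) or (y of collar_flask in the frame of collar_rack between 0.009 and 0.069 m and y of flask in the frame of bay_tray between -0.057 and -0.021 m) or (y of collar_flask in the frame of collar_rack between -0.069 and -0.009 m and y of flask in the frame of bay_tray between 0.021 and 0.057 m) or (y of collar_flask in the frame of collar_rack between -0.147 and -0.087 m and y of flask in the frame of bay_tray between 0.099 and 0.135 m)) and x of flask in the frame of bay_tray between -0.018 and 0.018 m and z of flask in the frame of bay_tray between -0.002 and 0.008 m and ((y of collar_jar in the frame of collar_rack between 0.087 and 0.147 m and y of jar in the frame of bay_tray between -0.135 and -0.099 m) or (y of collar_jar in the frame of collar_rack between 0.009 and 0.069 m and y of jar in the frame of bay_tray between -0.057 and -0.021 m) or (y of collar_jar in the frame of collar_rack between -0.069 and -0.009 m and y of jar in the frame of bay_tray between 0.021 and 0.057 m) or (y of collar_jar in the frame of collar_rack between -0.147 and -0.087 m and y of jar in the frame of bay_tray between 0.099 and 0.135 m)) and x of jar in the frame of bay_tray between -0.018 and 0.018 m and z of jar in the frame of bay_tray between -0.002 and 0.008 m); the robot touches nothing.
It fails at once if a vessel tips over (more than 35 degrees) (angle between any of tall, square, flask, jar's own z axis and vertical above 0.61 rad).
It fails at once if a vessel is dropped: faster than 0.6 m/s with its underside lower than 23 mm above the bench ((linear speed of tall above 0.6 m/s and height (world z) of tall below 0.023 m) or (linear speed of square above 0.6 m/s and height (world z) of square below 0.023 m) or (linear speed of flask above 0.6 m/s and height (world z) of flask below 0.023 m) or (linear speed of jar above 0.6 m/s and height (world z) of jar below 0.023 m)).
It also fails if it takes over 115 s, if anything falls off the work surface, if the arm or the gripper's body presses on something with over 40 N, if the wrist force passes 120 N, or if a joint passes its speed limit or range.

ROBOT

A 6-joint arm with a two-finger parallel gripper is mounted at the origin on the work surface. World frame = base frame: x ahead of the robot, y to its left, z up, the work surface at z = 0. Lengths are in m, angles in rad, forces in N, time in s.
With the tool pointing down it reaches from about 0.325 to 0.9 m from the base axis. Payload 6.1 kg.
Tool frame: the origin (TCP) lies at the very end of the fingers, on their centre line; the grasp point (between the pads) lies 19 mm behind it; z points along the fingers, y is the line along which they close (so a half turn about z gives the same grasp; the last joint's range is limited). The gripper opens to 85 mm and grips with 20 to 120 N. Pads are 22 mm wide; open, the fingers measure 114 mm over their backs; the gripper's body (76 mm by 85 mm) begins 54 mm behind the grasp point. The pads swing forward as they close: fully open they stand 13 mm farther back than shut.
Start: joints at [-1.289, 0.22, 1.526, -0, 1.395, -0.126], TCP at [0.248, -0.574, 0.231] pointing down, gripper open.
Joint ranges: [-2.98, 2.98], [-0.91, 2.08], [0.09, 2.57], [-1.24, 4.39], [0.2, 2.65], [-2.68, 2.68]. Speed limits (rad/s): [2.57, 2.57, 3.01, 3.14, 3.14, 3.14].

INTERFACE

Orientations are given as a 3x3 rotation matrix whose columns are the frame's x, y, z axes.
In Python, from rig import telemetry, eyes, sign_off gives the robot as it stands.
- The arm moves only by the tool play_rows, never from a script. Its argument "series" is a list of rows, each an object of numbers: "rx", "ry", "rz": the turn, a rotation vector about the tool's x, y, z in degrees; "x", "y", "z": the shift along the tool's x, y, z in cm; "gripper": the opening, from 0 (shut) to 1 (fully open). A call has 1 to 12 rows; each row shifts and turns the commanded pose from where the row before left it, along the tool's axes as they then stand; what a row does not reach is not made up. A row lasts 1/10 s, in which the tool goes at most 50 mm and 8.59 degrees, less where a joint would pass 70% of its speed; a pose out of reach is approached as far as the arm can. A call is refused whole if a number of a shift passes 5 or a number of a turn 8.59, either way. A call with a gripper value outside its range is refused whole. The fingers move at their own pace and stop on an object; "newtons" is the grip in N (left out, the last holds). Time passes only in rows, so rows that do not move let the fingers close. It gives the time, the measured TCP pose, the force, the opening and the grip force at its end, in the units of the state.
- telemetry.read_state(): the state, without advancing time (a new reading comes with each control period).
- eyes.grab_frame(name): name is "scene" or "top" or "wrist"; returns a dict with "image" (480x640x3 uint8, blue, green, red), "range_z" (480x640 float32, m along the optical axis (not along the pixel's ray), 0 where there is no reading), "K" (3x3 intrinsics, pixels), "k1" (the pictures are not rectified: a ray, as slopes to the right and down, at radius r is drawn at 1 + k1 r^2 times it, then the intrinsics apply), "extrinsics" (4x4, takes a point from camera to world coordinates). Camera axes: x right, y down, z forward; pixel columns grow to the right and rows downward; lengths in m; the calibration is good to about 2 mm. A picture is of the moment at which its call begins.
- sign_off(): hands the job in; it is judged then, once.
The state is a dict: "clock": time; "joints": joint angles; "joint_velocities": joint speeds; "joint_efforts": joint torques, N m; "tool_pos": TCP position; "orientation": TCP orientation; "force": force on the tool from outside, world axes, zero at the start; "ft_torque": the same for the moment, N m; "grip_width": finger opening in m; "grasp_force": force on a finger pad.
Only numpy, scipy, OpenCV 4.12 (cv2) and the standard library are available. Lean on these libraries where they do the work, as an engineer would, in place of code of your own. Each camera call takes 0.05 s, during which the arm holds its last target. There are 200 camera calls.

## Working session

There is one attempt and no reset: what is moved stays moved. The work goes in short steps, Python scripts to look and compute and a tool call to move; the robot and the scene stay as the last step left them, time stands still between calls to the robot, and variables do not carry over. Pictures are saved under pics/ and viewed, at most 14 in all, crops included, and the job is handed in when it is done.

Besides the shell and the picture viewer there is one more tool, called as name(argument=value, ...), one argument or row to a line, values as JSON. play_rows: Moves the arm, as the interface text tells. Its arguments: {"type":"object","properties":{"series":{"type":"array"},"newtons":{"type":"number"}},"required":["series"]}

```bash
mkdir -p pics; ls; python3 - <<'E'
from rig import telemetry, eyes
import cv2,numpy as np,pickle
s=telemetry.read_state();print(s['clock'],s['tool_pos'],np.round(s['orientation'],3).tolist())
for n in ('top','scene'):
    f=eyes.grab_frame(n);cv2.imwrite(f'pics/{n}0.png',f['image']);pickle.dump(f,open(f'{n}0.pkl','wb'))
    print(n,f['K'].tolist(),f['k1'],np.round(f['extrinsics'],3).tolist())
E
```

```text
pics
0.0 [ 0.24767445 -0.57314634  0.23019083] [[0.918, 0.397, -0.001], [0.397, -0.918, 0.002], [0.0, -0.002, -1.0]]
top [[603.6577779361829, 0.0, 314.2647021861269], [0.0, 603.6577779361829, 228.546043490298], [0.0, 0.0, 1.0]] -0.04758894992320368 [[0.004, -0.998, 0.069, 0.441], [-1.0, -0.006, -0.023, -0.038], [0.023, -0.069, -0.997, 1.096], [0.0, 0.0, 0.0, 1.0]]
scene [[450.33710974717815, 0.0, 314.05484086408387], [0.0, 450.33710974717815, 247.493460619544], [0.0, 0.0, 1.0]] 0.0015378038916272307 [[0.573, 0.525, -0.629, 0.901], [0.819, -0.354, 0.451, -0.331], [0.015, -0.774, -0.633, 0.447], [0.0, 0.0, 0.0, 1.0]]
```

View pics/top0.png

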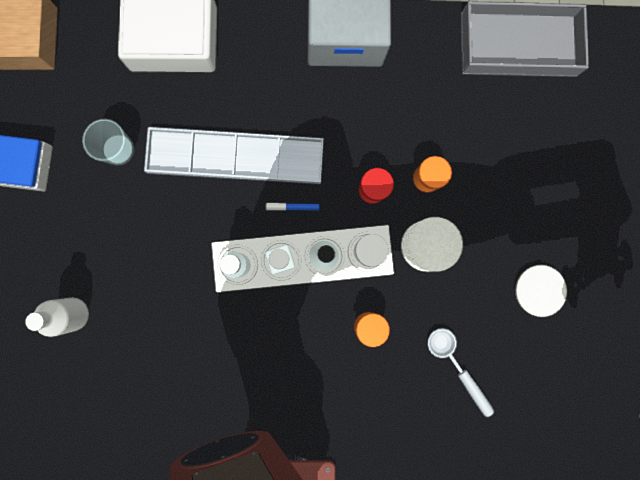

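View pics/scene0.png

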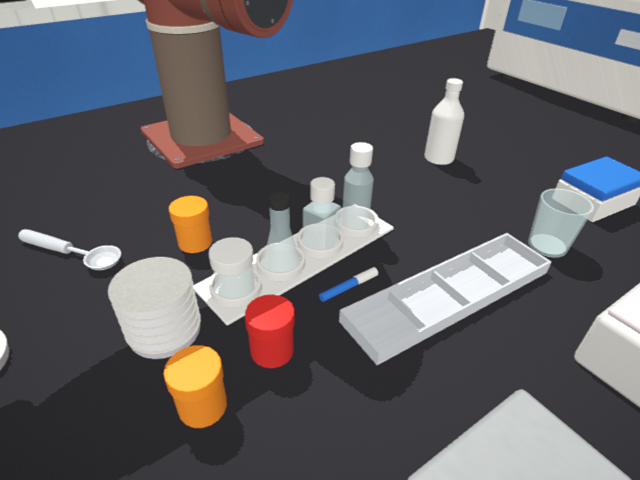

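The top view (up = +x, left = +y) shows the collar rack nearer, at about (303,258), and the tray farther, at about (235,154). From left to right the rack holds tall (232,263), square (279,259), flask with dark stopper (325,254) and jar (370,250).

Jar candidates:
- (370,250): white lid, standing in a collar. It fits.
- (435,172) and (372,330): orange, rejected.
- (377,184): red, rejected.
- (541,290) and (432,244): a white disc and a dish stack, outside the rack, rejected.
- The white bottle at (58,315) is also outside the rack, so it isn't the tall one.

I'll confirm with an enlarged crop and measure.

```bash
cat > h.py <<'E'
import cv2,numpy as np,pickle
def ray(f,uv):
    K=f['K'];d=np.array([(uv[0]-K[0,2])/K[0,0],(uv[1]-K[1,2])/K[1,1]]);s=d.copy()
    for _ in range(20): s=d/(1+f['k1']*(s@s))
    E=f['extrinsics'];return E[:3,3],E[:3,:3]@np.array([*s,1.])
def onz(f,uv,z):
    o,r=ray(f,uv);return o+r*(z-o[2])/r[2]
def tri(f1,u1,f2,u2):
    a,r=ray(f1,u1);b,s=ray(f2,u2);t=np.linalg.lstsq(np.c_[r,-s],b-a,rcond=None)[0]
    p,q=a+r*t[0],b+s*t[1];return (p+q)/2,np.linalg.norm(p-q)
def depthpt(f,u,v,k=2):
    w=f['range_z'][v-k:v+k+1,u-k:u+k+1];w=w[w>0]
    o,r=ray(f,(u,v));return o+r*np.median(w) if len(w) else None
E
python3 - <<'E'
from h import *
f=pickle.load(open('top0.pkl','rb'));im=f['image']
c=cv2.resize(im[115:300,135:400],None,fx=3,fy=3,interpolation=cv2.INTER_CUBIC);cv2.imwrite('pics/topcrop.png',c)
for n,u,v in [('tall',232,263),('sq',279,259),('fl',325,254),('jar',370,250),('board',305,236),('floor',212,155)]: print(n,np.round(depthpt(f,u,v),4))
E
```

```text
tall [0.4518 0.0691 0.146 ]
sq [ 0.459  -0.0034  0.1156]
fl [ 0.4673 -0.0777  0.1244]
jar [ 0.4757 -0.1559  0.0765]
board [ 0.5028 -0.0462  0.0063]
floor [0.6504 0.1246 0.0022]
```

View pics/topcrop.png

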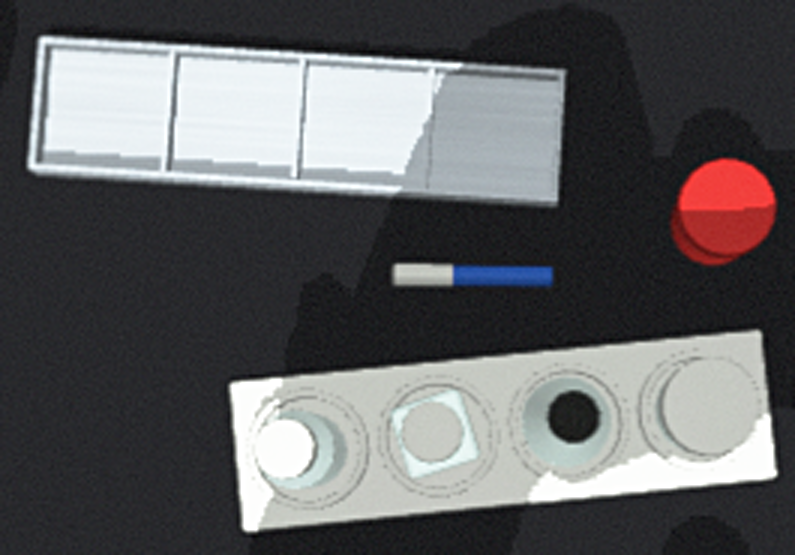

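The crop confirms it: tall cap at (285,449), square (433,431), black stopper (574,417) and white jar lid (711,405), with the tray empty. Next I'll work out positions from both views.

```bash
python3 - <<'E'
from h import *
f=pickle.load(open('top0.pkl','rb'));g=pickle.load(open('scene0.pkl','rb'))
F=lambda c:((c[0]+.5)/3-.5+135,(c[1]+.5)/3-.5+115)
for n,c,s,z in [('tall',(286,449),(361.5,150),.146),('sq',(433,431),(322,185),.116),('fl',(574,417),(280,199),.124),('jar',(711,405),(231.5,252),.076)]:
    print(n,np.round(onz(f,F(c),z),4),*map(lambda a:np.round(a,4),tri(f,F(c),g,s)))
def frame(cs,z):
    P=np.array([onz(f,F(c),z) for c in cs]);m=P.mean(0);y=(P[0]+P[3]-P[1]-P[2])/2;x=(P[0]+P[1]-P[2]-P[3])/2
    print('c',np.round(m,4),'len',np.linalg.norm(x),np.linalg.norm(y),'yaw',np.degrees(np.arctan2(-y[0],y[1])))
    y/=np.linalg.norm(y)
    for k in (.117,.039,-.039,-.117): print(k,np.round(m+k*y,4))
frame([(38,37),(566,70),(558,205),(28,173)],.022)
frame([(230,382),(761,330),(777,477),(245,532)],.006)
print(tri(f,F((566,70)),g,(550.5,264)),tri(f,F((38,37)),g,(374,354)) )
# tray corner heights from two views: top TL=far-left, scene right=+y
for a,b in [((38,37),(551,267)),((566,70),(375,353)),((558,205),(343,316)),((28,173),(508,237))]: print(*map(lambda a:np.round(a,4),tri(f,F(a),g,b)))
E
```

```text
tall [0.4497 0.0722 0.146 ] [0.4502 0.0733 0.141 ] 0.0014
sq [ 0.4601 -0.0035  0.116 ] [ 0.4602 -0.0034  0.1125] 0.0001
fl [ 0.4678 -0.0793  0.124 ] [ 0.4683 -0.0787  0.1207] 0.0017
jar [ 0.4763 -0.1588  0.076 ] [ 0.4766 -0.1587  0.0729] 0.001
c [0.647  0.0825 0.022 ] len 0.08234914500611382 0.31746145562622397 yaw -3.1588956424364496
0.117 [0.6535 0.1993 0.022 ]
0.039 [0.6492 0.1214 0.022 ]
-0.039 [0.6449 0.0436 0.022 ]
-0.117 [ 0.6406 -0.0343  0.022 ]
c [ 0.463  -0.0424  0.006 ] len 0.08979977757611027 0.32144278243041263 yaw 6.013015029987639
0.117 [0.4508 0.074  0.006 ]
0.039 [ 0.4589 -0.0036  0.006 ]
-0.039 [ 0.4671 -0.0812  0.006 ]
-0.117 [ 0.4753 -0.1588  0.006 ]
(array([ 0.71494065, -0.03760761,  0.18559358]), np.float64(0.1571049051592285)) (array([ 0.6556573 ,  0.12695557, -0.07563245]), np.float64(0.2880131571737767))
[0.6994 0.2417 0.0117] 0.0002
[ 0.678  -0.0795  0.0227] 0.0034
[ 0.6008 -0.0717  0.0105] 0.006
[0.6178 0.2468 0.0124] 0.0043
```

play_rows(
  series=[
    {"rz":-8.3,"gripper":1},
    {"rz":-8.3},
    {"rz":-8.3},
    {"rz":-8.3},
    {"rz":-8.3},
    {"rz":-8.3},
    {"rz":-8.3},
    {"rz":-8.3},
    {"z":-1},
    {"z":-1},
    {},
    {},
  ],
  newtons=40,
)

```text
schema error: expected keys rx, ry, rz, x, y, z, gripper
```

play_rows(
  series=[
    {"x":4,"y":1},
    {"x":4,"y":1},
    {"x":4,"y":1},
    {"x":4,"y":1},
    {"x":4,"y":1},
    {"x":4,"y":1},
    {"x":4,"y":1},
    {"x":4,"y":1},
    {"x":4,"y":1},
    {"x":4,"y":1},
    {},
    {},
  ],
)

```text
schema error: expected keys rx, ry, rz, x, y, z, gripper
```

play_rows(
  series=[
    {"rx":0,"ry":0,"rz":-8.3,"x":0,"y":0,"z":0,"gripper":1},
    {"rx":0,"ry":0,"rz":-8.3,"x":0,"y":0,"z":0,"gripper":1},
    {"rx":0,"ry":0,"rz":-8.3,"x":0,"y":0,"z":0,"gripper":1},
    {"rx":0,"ry":0,"rz":-8.3,"x":0,"y":0,"z":0,"gripper":1},
    {"rx":0,"ry":0,"rz":-8.3,"x":0,"y":0,"z":0,"gripper":1},
    {"rx":0,"ry":0,"rz":-8.3,"x":0,"y":0,"z":0,"gripper":1},
    {"rx":0,"ry":0,"rz":-8.3,"x":0,"y":0,"z":0,"gripper":1},
    {"rx":0,"ry":0,"rz":-8.3,"x":0,"y":0,"z":0,"gripper":1},
    {"rx":0,"ry":0,"rz":0,"x":0,"y":0,"z":-1,"gripper":1},
    {"rx":0,"ry":0,"rz":0,"x":0,"y":0,"z":-1,"gripper":1},
    {"rx":0,"ry":0,"rz":0,"x":0,"y":0,"z":0,"gripper":1},
    {"rx":0,"ry":0,"rz":0,"x":0,"y":0,"z":0,"gripper":1},
  ],
  newtons=40,
)

```text
clock: 1.3
tool_pos: [0.248, -0.5742, 0.2522]
orientation: [[0.006, 1.0, 0.0], [1.0, -0.006, -0.002], [-0.002, 0.0, -1.0]]
force: [0.2, -1.1, -0.4]
grip_width: 0.0856
grasp_force: 0.0
```

play_rows(
  series=[
    {"rx":0,"ry":0,"rz":0,"x":4.5,"y":1.2,"z":0,"gripper":1},
    {"rx":0,"ry":0,"rz":0,"x":4.5,"y":1.2,"z":0,"gripper":1},
    {"rx":0,"ry":0,"rz":0,"x":4.5,"y":1.2,"z":0,"gripper":1},
    {"rx":0,"ry":0,"rz":0,"x":4.5,"y":1.2,"z":0,"gripper":1},
    {"rx":0,"ry":0,"rz":0,"x":4.5,"y":1.2,"z":0,"gripper":1},
    {"rx":0,"ry":0,"rz":0,"x":4.5,"y":1.2,"z":0,"gripper":1},
    {"rx":0,"ry":0,"rz":0,"x":4.5,"y":1.2,"z":0,"gripper":1},
    {"rx":0,"ry":0,"rz":0,"x":4.5,"y":1.2,"z":0,"gripper":1},
    {"rx":0,"ry":0,"rz":0,"x":4.5,"y":1.2,"z":0,"gripper":1},
    {"rx":0,"ry":0,"rz":0,"x":4.5,"y":1.2,"z":0,"gripper":1},
    {"rx":0,"ry":0,"rz":0,"x":4.5,"y":1.2,"z":0,"gripper":1},
    {"rx":0,"ry":0,"rz":0,"x":0,"y":0,"z":0,"gripper":1},
  ],
)

```text
clock: 2.5
tool_pos: [0.3826, -0.0742, 0.2513]
orientation: [[-0.003, 1.0, 0.001], [1.0, 0.003, 0.002], [0.002, 0.001, -1.0]]
force: [-0.3, -0.2, 0.2]
grip_width: 0.0854
grasp_force: 0.0
```

```bash
python3 - <<'E'
from h import *
from rig import eyes,telemetry
print(telemetry.read_state()['tool_pos'])
f=eyes.grab_frame('wrist');cv2.imwrite('pics/w0.png',f['image']);pickle.dump(f,open('w0.pkl','wb'));print(np.round(f['extrinsics'],3).tolist(),f['K'][0,0])
E
```

```text
[ 0.38257124 -0.07420936  0.25130451]
[[1.0, 0.002, 0.002, 0.382], [0.002, -0.961, -0.276, -0.005], [0.001, 0.276, -0.961, 0.394], [0.0, 0.0, 0.0, 1.0]] 370.66882843902545
```

View pics/w0.png

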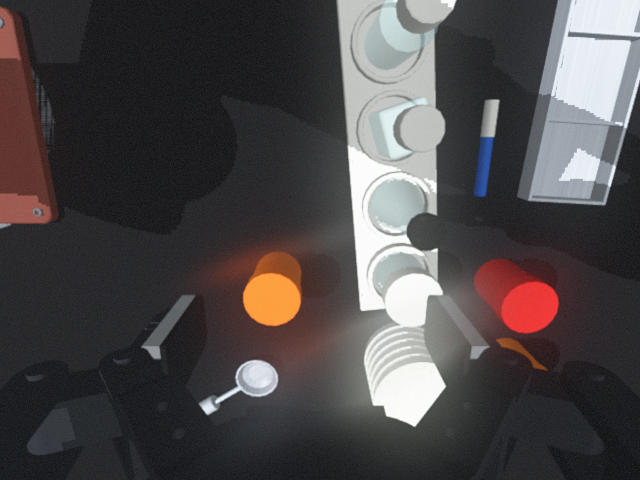

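The wrist view shows the square's cap at (421,129), stopper at (425,231), jar lid at about (413,299), and the tall cap cut by the upper edge at (426,5). I'll triangulate these against the top view.

```bash
python3 - <<'E'
from h import *
f=pickle.load(open('top0.pkl','rb'));g=pickle.load(open('w0.pkl','rb'))
F=lambda c:((c[0]+.5)/3-.5+135,(c[1]+.5)/3-.5+115)
for n,c,s in [('tall',(286,449),(426.5,3)),('sq',(433,431),(422,128.5)),('fl',(574,417),(426,231)),('jar',(711,405),(413,299))]:
    p,e=tri(f,F(c),g,s);print(n,np.round(p,4),round(e,4), np.round(onz(g,s,p[2]),4))
E
```

```text
tall [0.4511 0.0721 0.1312] 0.0043 [0.4522 0.0702 0.1312]
sq [ 0.46   -0.0045  0.1157] 0.002 [ 0.4598 -0.0055  0.1157]
fl [ 0.4674 -0.0799  0.1227] 0.0013 [ 0.467  -0.0804  0.1227]
jar [ 0.4756 -0.1592  0.0761] 0.0016 [ 0.475  -0.1597  0.0761]
```

play_rows(
  series=[
    {"rx":0,"ry":0,"rz":0,"x":4.9,"y":2.2,"z":0,"gripper":1},
    {"rx":0,"ry":0,"rz":0,"x":4.9,"y":2.3,"z":0,"gripper":1},
    {"rx":0,"ry":0,"rz":0,"x":4.9,"y":2.3,"z":0,"gripper":1},
    {"rx":0,"ry":0,"rz":0,"x":0,"y":0,"z":0,"gripper":1},
    {"rx":0,"ry":0,"rz":0,"x":0,"y":0,"z":0,"gripper":1},
    {"rx":0,"ry":0,"rz":0,"x":0,"y":0,"z":2.4,"gripper":1},
    {"rx":0,"ry":0,"rz":0,"x":0,"y":0,"z":2.4,"gripper":1},
    {"rx":0,"ry":0,"rz":0,"x":0,"y":0,"z":2.4,"gripper":1},
    {"rx":0,"ry":0,"rz":0,"x":0,"y":0,"z":2.4,"gripper":1},
    {"rx":0,"ry":0,"rz":0,"x":0,"y":0,"z":2.4,"gripper":1},
    {"rx":0,"ry":0,"rz":0,"x":0,"y":0,"z":2.2,"gripper":1},
    {"rx":0,"ry":0,"rz":0,"x":0,"y":0,"z":0,"gripper":1},
  ],
)

```text
clock: 3.75
tool_pos: [0.4426, 0.0543, 0.1063]
orientation: [[0.008, 1.0, -0.006], [1.0, -0.008, -0.0], [-0.0, -0.006, -1.0]]
force: [-0.7, 0.2, -0.2]
grip_width: 0.0854
grasp_force: 0.0
```

play_rows(
  series=[
    {"rx":0,"ry":0,"rz":0,"x":0.9,"y":0.3,"z":0,"gripper":1},
    {"rx":0,"ry":0,"rz":0,"x":0.9,"y":0.4,"z":0,"gripper":1},
    {"rx":0,"ry":0,"rz":0,"x":0,"y":0,"z":0,"gripper":1},
    {"rx":0,"ry":0,"rz":0,"x":0,"y":0,"z":0,"gripper":1},
    {"rx":0,"ry":0,"rz":0,"x":0,"y":0,"z":0,"gripper":1},
  ],
)

```text
clock: 4.25
tool_pos: [0.4528, 0.0747, 0.1098]
orientation: [[0.003, 1.0, 0.001], [1.0, -0.003, -0.0], [-0.0, 0.001, -1.0]]
force: [0.2, 0.1, -0.3]
grip_width: 0.0851
grasp_force: 0.0
```

play_rows(
  series=[
    {"rx":0,"ry":0,"rz":0,"x":-0.2,"y":-0.2,"z":0,"gripper":1},
    {"rx":0,"ry":0,"rz":0,"x":0,"y":0,"z":0,"gripper":0.5},
    {"rx":0,"ry":0,"rz":0,"x":0,"y":0,"z":0,"gripper":0.4},
    {"rx":0,"ry":0,"rz":0,"x":0,"y":0,"z":0,"gripper":0.3},
    {"rx":0,"ry":0,"rz":0,"x":0,"y":0,"z":0,"gripper":0.2},
    {"rx":0,"ry":0,"rz":0,"x":0,"y":0,"z":0,"gripper":0.2},
    {"rx":0,"ry":0,"rz":0,"x":0,"y":0,"z":0,"gripper":0.2},
    {"rx":0,"ry":0,"rz":0,"x":0,"y":0,"z":0,"gripper":0.2},
    {"rx":0,"ry":0,"rz":0,"x":0,"y":0,"z":0,"gripper":0.2},
    {"rx":0,"ry":0,"rz":0,"x":0,"y":0,"z":0,"gripper":0.2},
  ],
  newtons=40,
)

```text
clock: 5.25
tool_pos: [0.4506, 0.0726, 0.1094]
orientation: [[0.004, 1.0, 0.0], [1.0, -0.004, -0.0], [-0.0, 0.0, -1.0]]
force: [-0.7, -0.2, 1.7]
grip_width: 0.0311
grasp_force: 39.8
```

play_rows(
  series=[
    {"rx":0,"ry":0,"rz":0,"x":0,"y":0,"z":-0.5,"gripper":0.2},
    {"rx":0,"ry":0,"rz":0,"x":0,"y":0,"z":-1,"gripper":0.2},
    {"rx":0,"ry":0,"rz":0,"x":0,"y":0,"z":-1.5,"gripper":0.2},
    {"rx":0,"ry":0,"rz":0,"x":0,"y":0,"z":-2,"gripper":0.2},
    {"rx":0,"ry":0,"rz":0,"x":0,"y":0,"z":-2,"gripper":0.2},
    {"rx":0,"ry":0,"rz":0,"x":0,"y":0,"z":-2,"gripper":0.2},
    {"rx":0,"ry":0,"rz":0,"x":0,"y":0,"z":-2,"gripper":0.2},
    {"rx":0,"ry":0,"rz":0,"x":0,"y":0,"z":-2,"gripper":0.2},
    {"rx":0,"ry":0,"rz":0,"x":0,"y":0,"z":-1.5,"gripper":0.2},
    {"rx":0,"ry":0,"rz":0,"x":0,"y":0,"z":-0.5,"gripper":0.2},
    {"rx":0,"ry":0,"rz":0,"x":0,"y":0,"z":0,"gripper":0.2},
    {"rx":0,"ry":0,"rz":0,"x":0,"y":0,"z":0,"gripper":0.2},
  ],
)

```text
clock: 6.45
tool_pos: [0.4499, 0.0726, 0.2583]
orientation: [[0.004, 1.0, -0.002], [1.0, -0.004, 0.0], [0.0, -0.002, -1.0]]
force: [-0.6, -0.2, -2.7]
grip_width: 0.0309
grasp_force: 39.9
```

play_rows(
  series=[
    {"rx":0,"ry":0,"rz":0,"x":-0.5,"y":0.8,"z":0,"gripper":0.2},
    {"rx":0,"ry":0,"rz":0,"x":-1,"y":1.8,"z":0,"gripper":0.2},
    {"rx":0,"ry":0,"rz":0,"x":-1.2,"y":2.2,"z":0,"gripper":0.2},
    {"rx":0,"ry":0,"rz":0,"x":-1.3,"y":2.4,"z":0,"gripper":0.2},
    {"rx":0,"ry":0,"rz":0,"x":-1.3,"y":2.4,"z":0,"gripper":0.2},
    {"rx":0,"ry":0,"rz":0,"x":-1.3,"y":2.4,"z":0,"gripper":0.2},
    {"rx":0,"ry":0,"rz":0,"x":-1.3,"y":2.4,"z":0,"gripper":0.2},
    {"rx":0,"ry":0,"rz":0,"x":-1.3,"y":2.2,"z":0,"gripper":0.2},
    {"rx":0,"ry":0,"rz":0,"x":-1,"y":1.6,"z":0,"gripper":0.2},
    {"rx":0,"ry":0,"rz":0,"x":-0.5,"y":0.8,"z":0,"gripper":0.2},
    {"rx":0,"ry":0,"rz":0,"x":0,"y":0,"z":0,"gripper":0.2},
    {"rx":0,"ry":0,"rz":0,"x":0,"y":0,"z":0,"gripper":0.2},
  ],
)

```text
clock: 7.65
tool_pos: [0.6395, -0.035, 0.2584]
orientation: [[0.004, 1.0, -0.002], [1.0, -0.004, 0.001], [0.001, -0.002, -1.0]]
force: [0.7, 0.3, -2.0]
grip_width: 0.0313
grasp_force: 40.2
```

```bash
python3 - <<'E'
from h import *
from rig import eyes,telemetry
s=telemetry.read_state();print(s['tool_pos'],s['force'],s['grip_width'])
f=eyes.grab_frame('wrist');g=eyes.grab_frame('scene');pickle.dump(f,open('w1.pkl','wb'));pickle.dump(g,open('s1.pkl','wb'))
cv2.imwrite('pics/p1.png',cv2.resize(np.hstack([f['image'],g['image']]),(800,300)))
E
```

```text
[ 0.63946252 -0.03496866  0.25844616] [ 0.69731082  0.29959983 -1.99464425] 0.03126273033317937
```

View pics/p1.png

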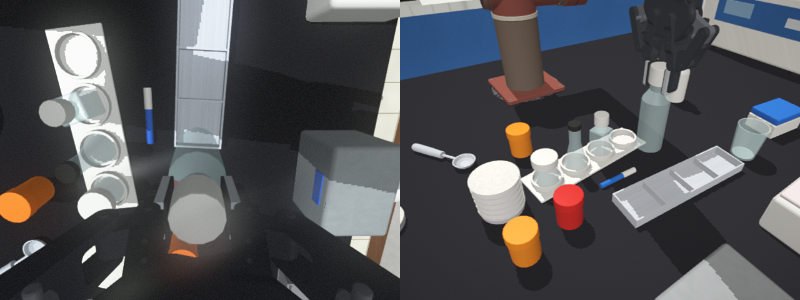

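play_rows(
  series=[
    {"rx":0,"ry":0,"rz":0,"x":0,"y":0,"z":1,"gripper":0.2},
    {"rx":0,"ry":0,"rz":0,"x":0,"y":0,"z":2,"gripper":0.2},
    {"rx":0,"ry":0,"rz":0,"x":0,"y":0,"z":2.2,"gripper":0.2},
    {"rx":0,"ry":0,"rz":0,"x":0,"y":0,"z":2.2,"gripper":0.2},
    {"rx":0,"ry":0,"rz":0,"x":0,"y":0,"z":2.2,"gripper":0.2},
    {"rx":0,"ry":0,"rz":0,"x":0,"y":0,"z":2,"gripper":0.2},
    {"rx":0,"ry":0,"rz":0,"x":0,"y":0,"z":1.5,"gripper":0.2},
    {"rx":0,"ry":0,"rz":0,"x":0,"y":0,"z":1,"gripper":0.2},
    {"rx":0,"ry":0,"rz":0,"x":0,"y":0,"z":0.5,"gripper":0.2},
    {"rx":0,"ry":0,"rz":0,"x":0,"y":0,"z":0.3,"gripper":0.2},
    {"rx":0,"ry":0,"rz":0,"x":0,"y":0,"z":0,"gripper":0.2},
    {"rx":0,"ry":0,"rz":0,"x":0,"y":0,"z":0,"gripper":0.2},
  ],
)

```text
clock: 8.95
tool_pos: [0.6407, -0.0353, 0.1113]
orientation: [[0.004, 1.0, 0.002], [1.0, -0.004, -0.0], [-0.0, 0.002, -1.0]]
force: [-0.3, -0.0, -1.2]
grip_width: 0.0311
grasp_force: 40.2
```

play_rows(
  series=[
    {"rx":0,"ry":0,"rz":0,"x":0,"y":0,"z":0.1,"gripper":0.2},
    {"rx":0,"ry":0,"rz":0,"x":0,"y":0,"z":0.1,"gripper":0.2},
    {"rx":0,"ry":0,"rz":0,"x":0,"y":0,"z":0,"gripper":0.2},
    {"rx":0,"ry":0,"rz":0,"x":0,"y":0,"z":0,"gripper":0.2},
  ],
)

```text
clock: 9.35
tool_pos: [0.64, -0.0352, 0.1083]
orientation: [[0.004, 1.0, 0.0], [1.0, -0.004, 0.0], [0.0, 0.0, -1.0]]
force: [-0.2, -1.1, -2.2]
grip_width: 0.0306
grasp_force: 40.2
```

Still holding the weight (about 2 N). I'll ease down further until there is contact.

play_rows(
  series=[
    {"rx":0,"ry":0,"rz":0,"x":0,"y":0,"z":0.1,"gripper":0.2},
    {"rx":0,"ry":0,"rz":0,"x":0,"y":0,"z":0.1,"gripper":0.2},
    {"rx":0,"ry":0,"rz":0,"x":0,"y":0,"z":0,"gripper":0.2},
    {"rx":0,"ry":0,"rz":0,"x":0,"y":0,"z":0,"gripper":0.2},
  ],
)

```text
clock: 9.75
tool_pos: [0.6402, -0.0352, 0.1065]
orientation: [[0.004, 1.0, 0.0], [1.0, -0.004, -0.0], [-0.0, 0.0, -1.0]]
force: [0.0, -0.5, -0.4]
grip_width: 0.031
grasp_force: 40.3
```

play_rows(
  series=[
    {"rx":0,"ry":0,"rz":0,"x":0,"y":0,"z":0.05,"gripper":0.2},
    {"rx":0,"ry":0,"rz":0,"x":0,"y":0,"z":0,"gripper":0.2},
    {"rx":0,"ry":0,"rz":0,"x":0,"y":0,"z":0,"gripper":0.4},
    {"rx":0,"ry":0,"rz":0,"x":0,"y":0,"z":0,"gripper":0.5},
    {"rx":0,"ry":0,"rz":0,"x":0,"y":0,"z":0,"gripper":0.8},
    {"rx":0,"ry":0,"rz":0,"x":0,"y":0,"z":0,"gripper":1},
    {"rx":0,"ry":0,"rz":0,"x":0,"y":0,"z":0,"gripper":1},
    {"rx":0,"ry":0,"rz":0,"x":0,"y":0,"z":0,"gripper":1},
    {"rx":0,"ry":0,"rz":0,"x":0,"y":0,"z":0,"gripper":1},
  ],
)

```text
clock: 10.65
tool_pos: [0.6401, -0.0352, 0.1058]
orientation: [[0.004, 1.0, 0.0], [1.0, -0.004, 0.0], [0.0, 0.0, -1.0]]
force: [0.5, 0.5, -0.0]
grip_width: 0.0853
grasp_force: 0.0
```

play_rows(
  series=[
    {"rx":0,"ry":0,"rz":0,"x":0,"y":0,"z":-1,"gripper":1},
    {"rx":0,"ry":0,"rz":0,"x":0,"y":0,"z":-2,"gripper":1},
    {"rx":0,"ry":0,"rz":0,"x":0,"y":0,"z":-2.5,"gripper":1},
    {"rx":0,"ry":0,"rz":0,"x":0,"y":0,"z":-2.5,"gripper":1},
    {"rx":0,"ry":0,"rz":0,"x":0,"y":0,"z":-2,"gripper":1},
    {"rx":0,"ry":0,"rz":0,"x":0,"y":0,"z":-1,"gripper":1},
    {"rx":0,"ry":0,"rz":0,"x":0,"y":0,"z":0,"gripper":1},
  ],
)

```text
clock: 11.35
tool_pos: [0.6412, -0.0354, 0.2183]
orientation: [[0.004, 1.0, 0.004], [1.0, -0.004, -0.001], [-0.001, 0.004, -1.0]]
force: [-0.4, 0.5, -0.2]
grip_width: 0.0852
grasp_force: 0.0
```

play_rows(
  series=[
    {"rx":0,"ry":0,"rz":0,"x":0.2,"y":-1,"z":0,"gripper":1},
    {"rx":0,"ry":0,"rz":0,"x":0.5,"y":-2.5,"z":0,"gripper":1},
    {"rx":0,"ry":0,"rz":0,"x":0.5,"y":-3,"z":0,"gripper":1},
    {"rx":0,"ry":0,"rz":0,"x":0.5,"y":-3,"z":0,"gripper":1},
    {"rx":0,"ry":0,"rz":0,"x":0.5,"y":-3,"z":0,"gripper":1},
    {"rx":0,"ry":0,"rz":0,"x":0.4,"y":-2.8,"z":0,"gripper":1},
    {"rx":0,"ry":0,"rz":0,"x":0.3,"y":-1.8,"z":0,"gripper":1},
    {"rx":0,"ry":0,"rz":0,"x":0.2,"y":-0.9,"z":0,"gripper":1},
    {"rx":0,"ry":0,"rz":0,"x":0,"y":0,"z":0,"gripper":1},
    {"rx":0,"ry":0,"rz":0,"x":0,"y":0,"z":0,"gripper":1},
  ],
)

```text
clock: 12.35
tool_pos: [0.4604, -0.0035, 0.2155]
orientation: [[0.004, 1.0, 0.0], [1.0, -0.004, -0.0], [-0.0, 0.0, -1.0]]
force: [0.4, 0.2, 0.6]
grip_width: 0.0855
grasp_force: 0.0
```

```bash
python3 - <<'E'
from h import *
from rig import eyes,telemetry
s=telemetry.read_state();print(s['tool_pos'])
f=eyes.grab_frame('top');pickle.dump(f,open('t2.pkl','wb'));g=eyes.grab_frame('wrist')
cv2.imwrite('pics/p2.png',cv2.resize(np.hstack([f['image'],g['image']]),(800,300)))
E
```

```text
[ 0.46037186 -0.00351667  0.21549042]
```

View pics/p2.png

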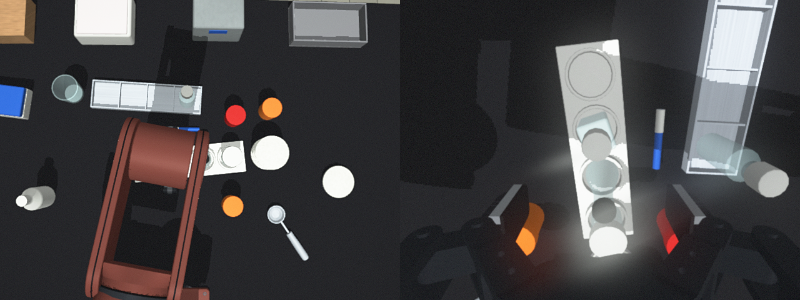

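The tall bottle stands in the rightmost bay at (187,92), and the tool is over the square bottle. Next I'll lower and grip it.

play_rows(
  series=[
    {"rx":0,"ry":0,"rz":0,"x":0,"y":0,"z":1.5,"gripper":1},
    {"rx":0,"ry":0,"rz":0,"x":0,"y":0,"z":2.5,"gripper":1},
    {"rx":0,"ry":0,"rz":0,"x":0,"y":0,"z":2.5,"gripper":1},
    {"rx":0,"ry":0,"rz":0,"x":0,"y":0,"z":2.5,"gripper":1},
    {"rx":0,"ry":0,"rz":0,"x":0,"y":0,"z":2.5,"gripper":1},
    {"rx":0,"ry":0,"rz":0,"x":0,"y":0,"z":1.4,"gripper":1},
    {"rx":0,"ry":0,"rz":0,"x":0,"y":0,"z":0.5,"gripper":1},
    {"rx":0,"ry":0,"rz":0,"x":0,"y":0,"z":0,"gripper":1},
    {"rx":0,"ry":0,"rz":0,"x":0,"y":0,"z":0,"gripper":1},
  ],
)

```text
clock: 13.35
tool_pos: [0.461, -0.0036, 0.0825]
orientation: [[0.004, 1.0, 0.001], [1.0, -0.004, -0.0], [-0.0, 0.001, -1.0]]
force: [-0.4, 0.2, 0.3]
grip_width: 0.0854
grasp_force: 0.0
```

play_rows(
  series=[
    {"rx":0,"ry":0,"rz":0,"x":0,"y":0,"z":0,"gripper":0.5},
    {"rx":0,"ry":0,"rz":0,"x":0,"y":0,"z":0,"gripper":0.4},
    {"rx":0,"ry":0,"rz":0,"x":0,"y":0,"z":0,"gripper":0.3},
    {"rx":0,"ry":0,"rz":0,"x":0,"y":0,"z":0,"gripper":0.2},
    {"rx":0,"ry":0,"rz":0,"x":0,"y":0,"z":0,"gripper":0.2},
    {"rx":0,"ry":0,"rz":0,"x":0,"y":0,"z":0,"gripper":0.2},
    {"rx":0,"ry":0,"rz":0,"x":0,"y":0,"z":0,"gripper":0.2},
    {"rx":0,"ry":0,"rz":0,"x":0,"y":0,"z":0,"gripper":0.2},
    {"rx":0,"ry":0,"rz":0,"x":0,"y":0,"z":0,"gripper":0.2},
  ],
)

```text
clock: 14.25
tool_pos: [0.4605, -0.0035, 0.0824]
orientation: [[0.004, 1.0, 0.001], [1.0, -0.004, -0.0], [-0.0, 0.001, -1.0]]
force: [-2.5, 0.1, 6.2]
grip_width: 0.033
grasp_force: 39.6
```

play_rows(
  series=[
    {"rx":0,"ry":0,"rz":0,"x":0,"y":0,"z":-0.5,"gripper":0.2},
    {"rx":0,"ry":0,"rz":0,"x":0,"y":0,"z":-1,"gripper":0.2},
    {"rx":0,"ry":0,"rz":0,"x":0,"y":0,"z":-1.5,"gripper":0.2},
    {"rx":0,"ry":0,"rz":0,"x":0,"y":0,"z":-2,"gripper":0.2},
    {"rx":0,"ry":0,"rz":0,"x":0,"y":0,"z":-2,"gripper":0.2},
    {"rx":0,"ry":0,"rz":0,"x":0,"y":0,"z":-2,"gripper":0.2},
    {"rx":0,"ry":0,"rz":0,"x":0,"y":0,"z":-2,"gripper":0.2},
    {"rx":0,"ry":0,"rz":0,"x":0,"y":0,"z":-1,"gripper":0.2},
    {"rx":0,"ry":0,"rz":0,"x":0,"y":0,"z":0,"gripper":0.2},
  ],
)

```text
clock: 15.15
tool_pos: [0.4612, -0.0037, 0.2036]
orientation: [[0.004, 1.0, 0.003], [1.0, -0.004, -0.001], [-0.001, 0.003, -1.0]]
force: [-0.0, -0.0, -1.1]
grip_width: 0.0327
grasp_force: 39.9
```

play_rows(
  series=[
    {"rx":0,"ry":0,"rz":0,"x":0.2,"y":0.8,"z":0,"gripper":0.2},
    {"rx":0,"ry":0,"rz":0,"x":0.4,"y":1.6,"z":0,"gripper":0.2},
    {"rx":0,"ry":0,"rz":0,"x":0.6,"y":2.2,"z":0,"gripper":0.2},
    {"rx":0,"ry":0,"rz":0,"x":0.6,"y":2.3,"z":0,"gripper":0.2},
    {"rx":0,"ry":0,"rz":0,"x":0.6,"y":2.3,"z":0,"gripper":0.2},
    {"rx":0,"ry":0,"rz":0,"x":0.6,"y":2.3,"z":0,"gripper":0.2},
    {"rx":0,"ry":0,"rz":0,"x":0.6,"y":2.3,"z":0,"gripper":0.2},
    {"rx":0,"ry":0,"rz":0,"x":0.6,"y":2.2,"z":0,"gripper":0.2},
    {"rx":0,"ry":0,"rz":0,"x":0.4,"y":1.6,"z":0,"gripper":0.2},
    {"rx":0,"ry":0,"rz":0,"x":0.2,"y":0.8,"z":0,"gripper":0.2},
    {"rx":0,"ry":0,"rz":0,"x":0,"y":0,"z":0,"gripper":0.2},
    {"rx":0,"ry":0,"rz":0,"x":0,"y":0,"z":0,"gripper":0.2},
  ],
)

```text
clock: 16.35
tool_pos: [0.6436, 0.0438, 0.2006]
orientation: [[0.004, 1.0, -0.002], [1.0, -0.004, 0.0], [0.0, -0.002, -1.0]]
force: [0.1, 0.2, -2.3]
grip_width: 0.0333
grasp_force: 40.1
```

```bash
python3 - <<'E'
from h import *
from rig import eyes,telemetry
s=telemetry.read_state();print(s['tool_pos'],s['force'],s['grip_width'])
f=eyes.grab_frame('wrist');g=eyes.grab_frame('scene')
cv2.imwrite('pics/p3.png',cv2.resize(np.hstack([f['image'],g['image']]),(800,300)))
E
```

```text
[0.64359041 0.0437877  0.20064911] [ 0.1122657   0.238437   -2.25194508] 0.03327414988514075
```

View pics/p3.png

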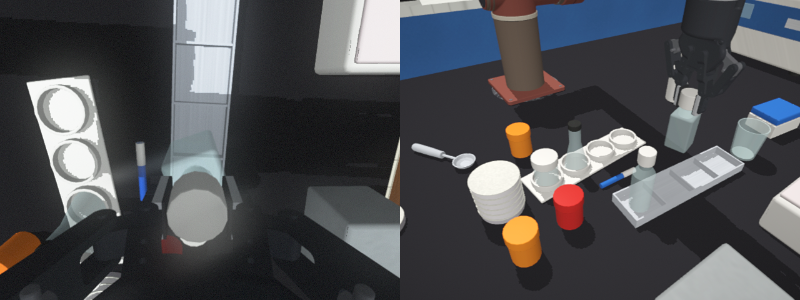

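Square is held upright above the tray at (683,130), and tall stands in its bay at (643,180). I'll lower the square.

play_rows(
  series=[
    {"rx":0,"ry":0,"rz":0,"x":0,"y":0.1,"z":1,"gripper":0.2},
    {"rx":0,"ry":0,"rz":0,"x":0,"y":0,"z":2,"gripper":0.2},
    {"rx":0,"ry":0,"rz":0,"x":0,"y":0,"z":2.2,"gripper":0.2},
    {"rx":0,"ry":0,"rz":0,"x":0,"y":0,"z":2.2,"gripper":0.2},
    {"rx":0,"ry":0,"rz":0,"x":0,"y":0,"z":2,"gripper":0.2},
    {"rx":0,"ry":0,"rz":0,"x":0,"y":0,"z":1.3,"gripper":0.2},
    {"rx":0,"ry":0,"rz":0,"x":0,"y":0,"z":0.7,"gripper":0.2},
    {"rx":0,"ry":0,"rz":0,"x":0,"y":0,"z":0.4,"gripper":0.2},
    {"rx":0,"ry":0,"rz":0,"x":0,"y":0,"z":0,"gripper":0.2},
    {"rx":0,"ry":0,"rz":0,"x":0,"y":0,"z":0,"gripper":0.2},
    {"rx":0,"ry":0,"rz":0,"x":0,"y":0,"z":0.1,"gripper":0.2},
    {"rx":0,"ry":0,"rz":0,"x":0,"y":0,"z":0,"gripper":0.2},
  ],
)

```text
clock: 17.65
tool_pos: [0.6458, 0.0438, 0.0835]
orientation: [[0.004, 1.0, 0.001], [1.0, -0.004, -0.0], [-0.0, 0.001, -1.0]]
force: [0.4, -0.3, -1.9]
grip_width: 0.0332
grasp_force: 40.1
```

play_rows(
  series=[
    {"rx":0,"ry":0,"rz":0,"x":0,"y":0,"z":0.1,"gripper":0.2},
    {"rx":0,"ry":0,"rz":0,"x":0,"y":0,"z":0.1,"gripper":0.2},
    {"rx":0,"ry":0,"rz":0,"x":0,"y":0,"z":0.1,"gripper":0.2},
    {"rx":0,"ry":0,"rz":0,"x":0,"y":0,"z":0,"gripper":0.2},
    {"rx":0,"ry":0,"rz":0,"x":0,"y":0,"z":0,"gripper":0.2},
  ],
)

```text
clock: 18.15
tool_pos: [0.6453, 0.0438, 0.0797]
orientation: [[0.004, 1.0, -0.0], [1.0, -0.004, 0.0], [0.0, -0.0, -1.0]]
force: [0.1, -0.4, -2.2]
grip_width: 0.0332
grasp_force: 40.2
```

play_rows(
  series=[
    {"rx":0,"ry":0,"rz":0,"x":0,"y":0,"z":0.1,"gripper":0.2},
    {"rx":0,"ry":0,"rz":0,"x":0,"y":0,"z":0,"gripper":0.2},
    {"rx":0,"ry":0,"rz":0,"x":0,"y":0,"z":0,"gripper":0.2},
  ],
)

```text
clock: 18.45
tool_pos: [0.6456, 0.0438, 0.0795]
orientation: [[0.004, 1.0, 0.0], [1.0, -0.004, -0.0], [-0.0, 0.0, -1.0]]
force: [-1.9, 0.0, 3.8]
grip_width: 0.033
grasp_force: 40.6
```

Contact (+3.8 N). I'll release and rise.

play_rows(
  series=[
    {"rx":0,"ry":0,"rz":0,"x":0,"y":0,"z":0,"gripper":0.4},
    {"rx":0,"ry":0,"rz":0,"x":0,"y":0,"z":0,"gripper":0.5},
    {"rx":0,"ry":0,"rz":0,"x":0,"y":0,"z":0,"gripper":0.8},
    {"rx":0,"ry":0,"rz":0,"x":0,"y":0,"z":0,"gripper":1},
    {"rx":0,"ry":0,"rz":0,"x":0,"y":0,"z":0,"gripper":1},
    {"rx":0,"ry":0,"rz":0,"x":0,"y":0,"z":0,"gripper":1},
    {"rx":0,"ry":0,"rz":0,"x":0,"y":0,"z":0,"gripper":1},
  ],
)

```text
clock: 19.15
tool_pos: [0.6454, 0.0438, 0.0788]
orientation: [[0.004, 1.0, 0.0], [1.0, -0.004, -0.0], [-0.0, 0.0, -1.0]]
force: [-0.6, -0.7, -0.4]
grip_width: 0.0853
grasp_force: 0.0
```

play_rows(
  series=[
    {"rx":0,"ry":0,"rz":0,"x":0,"y":0,"z":-1,"gripper":1},
    {"rx":0,"ry":0,"rz":0,"x":0,"y":0,"z":-2,"gripper":1},
    {"rx":0,"ry":0,"rz":0,"x":0,"y":0,"z":-2.5,"gripper":1},
    {"rx":0,"ry":0,"rz":0,"x":0,"y":0,"z":-2.5,"gripper":1},
    {"rx":0,"ry":0,"rz":0,"x":0,"y":0,"z":-2.5,"gripper":1},
    {"rx":0,"ry":0,"rz":0,"x":0,"y":0,"z":-2,"gripper":1},
    {"rx":0,"ry":0,"rz":0,"x":0,"y":0,"z":-1,"gripper":1},
    {"rx":0,"ry":0,"rz":0,"x":0,"y":0,"z":0,"gripper":1},
    {"rx":0,"ry":0,"rz":0,"x":0,"y":0,"z":0,"gripper":1},
  ],
)

```text
clock: 20.05
tool_pos: [0.645, 0.0438, 0.2131]
orientation: [[0.004, 1.0, -0.001], [1.0, -0.004, 0.0], [0.0, -0.001, -1.0]]
force: [0.0, 1.0, -0.2]
grip_width: 0.0852
grasp_force: 0.0
```

play_rows(
  series=[
    {"rx":0,"ry":0,"rz":0,"x":-0.6,"y":-0.9,"z":0,"gripper":1},
    {"rx":0,"ry":0,"rz":0,"x":-1.5,"y":-2,"z":0,"gripper":1},
    {"rx":0,"ry":0,"rz":0,"x":-2,"y":-3,"z":0,"gripper":1},
    {"rx":0,"ry":0,"rz":0,"x":-2.1,"y":-3,"z":0,"gripper":1},
    {"rx":0,"ry":0,"rz":0,"x":-2.1,"y":-3,"z":0,"gripper":1},
    {"rx":0,"ry":0,"rz":0,"x":-2,"y":-3,"z":0,"gripper":1},
    {"rx":0,"ry":0,"rz":0,"x":-1.4,"y":-2,"z":0,"gripper":1},
    {"rx":0,"ry":0,"rz":0,"x":-0.7,"y":-0.8,"z":0,"gripper":1},
    {"rx":0,"ry":0,"rz":0,"x":0,"y":0,"z":0,"gripper":1},
    {"rx":0,"ry":0,"rz":0,"x":0,"y":0,"z":0,"gripper":1},
  ],
)

```text
clock: 21.05
tool_pos: [0.4682, -0.0794, 0.2136]
orientation: [[0.005, 1.0, 0.0], [1.0, -0.005, 0.0], [0.0, 0.0, -1.0]]
force: [0.0, 0.9, -0.3]
grip_width: 0.0853
grasp_force: 0.0
```

```bash
python3 - <<'E'
from h import *
from rig import eyes,telemetry
s=telemetry.read_state();print(s['tool_pos'])
f=eyes.grab_frame('top');pickle.dump(f,open('t4.pkl','wb'));g=eyes.grab_frame('wrist');pickle.dump(g,open('w4.pkl','wb'))
cv2.imwrite('pics/p4.png',np.hstack([cv2.resize(f['image'][100:250,130:400],None,fx=1.6,fy=1.6),cv2.resize(g['image'],(320,240))]))
E
```

```text
[ 0.46817078 -0.07936325  0.21359254]
```

View pics/p4.png

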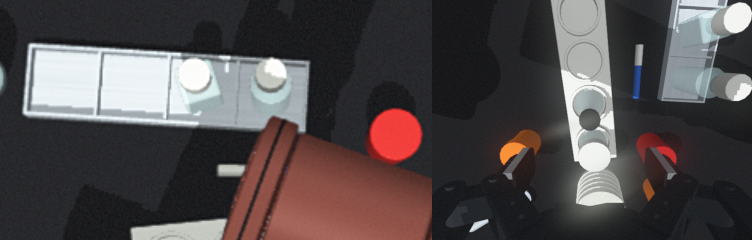

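Tall's cap at (271,72) and the square's at (195,73) are upright in their bays. The stopper sits between the fingers, so I'll lower to the flask's neck.

play_rows(
  series=[
    {"rx":0,"ry":0,"rz":0,"x":0,"y":0,"z":1.5,"gripper":1},
    {"rx":0,"ry":0,"rz":0,"x":0,"y":0,"z":2.5,"gripper":1},
    {"rx":0,"ry":0,"rz":0,"x":0,"y":0,"z":2.5,"gripper":1},
    {"rx":0,"ry":0,"rz":0,"x":0,"y":0,"z":2.5,"gripper":1},
    {"rx":0,"ry":0,"rz":0,"x":0,"y":0,"z":2.5,"gripper":1},
    {"rx":0,"ry":0,"rz":0,"x":0,"y":0,"z":2,"gripper":1},
    {"rx":0,"ry":0,"rz":0,"x":0,"y":0,"z":0.9,"gripper":1},
    {"rx":0,"ry":0,"rz":0,"x":0,"y":0,"z":0.3,"gripper":1},
    {"rx":0,"ry":0,"rz":0,"x":0,"y":0,"z":0,"gripper":1},
    {"rx":0,"ry":0,"rz":0,"x":0,"y":0,"z":0,"gripper":1},
  ],
)

```text
clock: 22.15
tool_pos: [0.4689, -0.0797, 0.0679]
orientation: [[0.004, 1.0, 0.002], [1.0, -0.004, -0.001], [-0.001, 0.002, -1.0]]
force: [0.0, -0.7, 0.3]
grip_width: 0.085
grasp_force: 0.0
```

play_rows(
  series=[
    {"rx":0,"ry":0,"rz":0,"x":0,"y":0,"z":0,"gripper":0.5},
    {"rx":0,"ry":0,"rz":0,"x":0,"y":0,"z":0,"gripper":0.4},
    {"rx":0,"ry":0,"rz":0,"x":0,"y":0,"z":0,"gripper":0.3},
    {"rx":0,"ry":0,"rz":0,"x":0,"y":0,"z":0,"gripper":0.2},
    {"rx":0,"ry":0,"rz":0,"x":0,"y":0,"z":0,"gripper":0.15},
    {"rx":0,"ry":0,"rz":0,"x":0,"y":0,"z":0,"gripper":0.15},
    {"rx":0,"ry":0,"rz":0,"x":0,"y":0,"z":0,"gripper":0.15},
    {"rx":0,"ry":0,"rz":0,"x":0,"y":0,"z":0,"gripper":0.15},
    {"rx":0,"ry":0,"rz":0,"x":0,"y":0,"z":0,"gripper":0.15},
  ],
)

```text
clock: 23.05
tool_pos: [0.4684, -0.0797, 0.0673]
orientation: [[0.004, 1.0, 0.001], [1.0, -0.004, -0.0], [-0.0, 0.001, -1.0]]
force: [1.0, -0.2, 4.5]
grip_width: 0.0254
grasp_force: 39.2
```

play_rows(
  series=[
    {"rx":0,"ry":0,"rz":0,"x":0,"y":0,"z":-0.5,"gripper":0.15},
    {"rx":0,"ry":0,"rz":0,"x":0,"y":0,"z":-1,"gripper":0.15},
    {"rx":0,"ry":0,"rz":0,"x":0,"y":0,"z":-1.5,"gripper":0.15},
    {"rx":0,"ry":0,"rz":0,"x":0,"y":0,"z":-2,"gripper":0.15},
    {"rx":0,"ry":0,"rz":0,"x":0,"y":0,"z":-2,"gripper":0.15},
    {"rx":0,"ry":0,"rz":0,"x":0,"y":0,"z":-2,"gripper":0.15},
    {"rx":0,"ry":0,"rz":0,"x":0,"y":0,"z":-2,"gripper":0.15},
    {"rx":0,"ry":0,"rz":0,"x":0,"y":0,"z":-2,"gripper":0.15},
    {"rx":0,"ry":0,"rz":0,"x":0,"y":0,"z":-2,"gripper":0.15},
    {"rx":0,"ry":0,"rz":0,"x":0,"y":0,"z":-1,"gripper":0.15},
    {"rx":0,"ry":0,"rz":0,"x":0,"y":0,"z":0,"gripper":0.15},
  ],
)

```text
clock: 24.15
tool_pos: [0.4685, -0.0797, 0.2284]
orientation: [[0.004, 1.0, 0.002], [1.0, -0.004, -0.001], [-0.001, 0.002, -1.0]]
force: [-0.0, 0.1, -0.8]
grip_width: 0.0252
grasp_force: 38.6
```

play_rows(
  series=[
    {"rx":0,"ry":0,"rz":0,"x":0.8,"y":0.7,"z":0,"gripper":0.15},
    {"rx":0,"ry":0,"rz":0,"x":1.6,"y":1.5,"z":0,"gripper":0.15},
    {"rx":0,"ry":0,"rz":0,"x":2.2,"y":2,"z":0,"gripper":0.15},
    {"rx":0,"ry":0,"rz":0,"x":2.3,"y":2,"z":0,"gripper":0.15},
    {"rx":0,"ry":0,"rz":0,"x":2.3,"y":2,"z":0,"gripper":0.15},
    {"rx":0,"ry":0,"rz":0,"x":2.3,"y":2,"z":0,"gripper":0.15},
    {"rx":0,"ry":0,"rz":0,"x":2.3,"y":2,"z":0,"gripper":0.15},
    {"rx":0,"ry":0,"rz":0,"x":2.3,"y":2,"z":0,"gripper":0.15},
    {"rx":0,"ry":0,"rz":0,"x":2,"y":1.9,"z":0,"gripper":0.15},
    {"rx":0,"ry":0,"rz":0,"x":1.3,"y":1.2,"z":0,"gripper":0.15},
    {"rx":0,"ry":0,"rz":0,"x":0.7,"y":0.8,"z":0,"gripper":0.15},
    {"rx":0,"ry":0,"rz":0,"x":0,"y":0,"z":0,"gripper":0.15},
  ],
)

```text
clock: 25.35
tool_pos: [0.6496, 0.1219, 0.2249]
orientation: [[0.003, 1.0, -0.002], [1.0, -0.003, 0.0], [0.0, -0.002, -1.0]]
force: [-0.2, 0.5, -0.2]
grip_width: 0.0251
grasp_force: 38.8
```

play_rows(
  series=[
    {"rx":0,"ry":0,"rz":0,"x":0,"y":0,"z":0,"gripper":0.15},
    {"rx":0,"ry":0,"rz":0,"x":0,"y":0,"z":0,"gripper":0.15},
  ],
)

```text
clock: 25.55
tool_pos: [0.6491, 0.1201, 0.2264]
orientation: [[0.005, 1.0, -0.001], [1.0, -0.005, -0.0], [-0.0, -0.001, -1.0]]
force: [0.5, -0.7, -1.0]
grip_width: 0.0251
grasp_force: 38.8
```

play_rows(
  series=[
    {"rx":0,"ry":0,"rz":0,"x":0.1,"y":0,"z":1,"gripper":0.15},
    {"rx":0,"ry":0,"rz":0,"x":0,"y":0,"z":2,"gripper":0.15},
    {"rx":0,"ry":0,"rz":0,"x":0,"y":0,"z":2.4,"gripper":0.15},
    {"rx":0,"ry":0,"rz":0,"x":0,"y":0,"z":2.4,"gripper":0.15},
    {"rx":0,"ry":0,"rz":0,"x":0,"y":0,"z":2.4,"gripper":0.15},
    {"rx":0,"ry":0,"rz":0,"x":0,"y":0,"z":2.2,"gripper":0.15},
    {"rx":0,"ry":0,"rz":0,"x":0,"y":0,"z":1.8,"gripper":0.15},
    {"rx":0,"ry":0,"rz":0,"x":0,"y":0,"z":1,"gripper":0.15},
    {"rx":0,"ry":0,"rz":0,"x":0,"y":0,"z":0.5,"gripper":0.15},
    {"rx":0,"ry":0,"rz":0,"x":0,"y":0,"z":0.2,"gripper":0.15},
    {"rx":0,"ry":0,"rz":0,"x":0,"y":0,"z":0,"gripper":0.15},
    {"rx":0,"ry":0,"rz":0,"x":0,"y":0,"z":0,"gripper":0.15},
  ],
)

```text
clock: 26.75
tool_pos: [0.6506, 0.1218, 0.069]
orientation: [[0.004, 1.0, 0.002], [1.0, -0.004, 0.0], [0.0, 0.002, -1.0]]
force: [-0.1, 0.8, -1.6]
grip_width: 0.0254
grasp_force: 38.8
```

play_rows(
  series=[
    {"rx":0,"ry":0,"rz":0,"x":0,"y":0,"z":0.1,"gripper":0.15},
    {"rx":0,"ry":0,"rz":0,"x":0,"y":0,"z":0,"gripper":0.15},
    {"rx":0,"ry":0,"rz":0,"x":0,"y":0,"z":0,"gripper":0.15},
  ],
)

```text
clock: 27.05
tool_pos: [0.6498, 0.1218, 0.0671]
orientation: [[0.004, 1.0, 0.0], [1.0, -0.004, 0.0], [0.0, 0.0, -1.0]]
force: [-0.8, 0.7, -0.8]
grip_width: 0.0252
grasp_force: 38.8
```

play_rows(
  series=[
    {"rx":0,"ry":0,"rz":0,"x":0,"y":0,"z":0.1,"gripper":0.15},
    {"rx":0,"ry":0,"rz":0,"x":0,"y":0,"z":0.1,"gripper":0.15},
    {"rx":0,"ry":0,"rz":0,"x":0,"y":0,"z":0,"gripper":0.15},
    {"rx":0,"ry":0,"rz":0,"x":0,"y":0,"z":0,"gripper":0.15},
  ],
)

```text
clock: 27.45
tool_pos: [0.6496, 0.1218, 0.0647]
orientation: [[0.004, 1.0, -0.0], [1.0, -0.004, -0.0], [-0.0, -0.0, -1.0]]
force: [-0.4, 1.0, -1.1]
grip_width: 0.0252
grasp_force: 38.8
```

play_rows(
  series=[
    {"rx":0,"ry":0,"rz":0,"x":0,"y":0,"z":0.1,"gripper":0.15},
    {"rx":0,"ry":0,"rz":0,"x":0,"y":0,"z":0,"gripper":0.15},
    {"rx":0,"ry":0,"rz":0,"x":0,"y":0,"z":0,"gripper":0.15},
  ],
)

```text
clock: 27.75
tool_pos: [0.6499, 0.1218, 0.0643]
orientation: [[0.004, 1.0, 0.0], [1.0, -0.004, 0.0], [0.0, 0.0, -1.0]]
force: [-2.1, 0.4, 3.3]
grip_width: 0.0253
grasp_force: 39.4
```

Contact (+3.3 N). I'll release, rise, and go above the jar.

play_rows(
  series=[
    {"rx":0,"ry":0,"rz":0,"x":0,"y":0,"z":0,"gripper":0.35},
    {"rx":0,"ry":0,"rz":0,"x":0,"y":0,"z":0,"gripper":0.5},
    {"rx":0,"ry":0,"rz":0,"x":0,"y":0,"z":0,"gripper":0.8},
    {"rx":0,"ry":0,"rz":0,"x":0,"y":0,"z":0,"gripper":1},
    {"rx":0,"ry":0,"rz":0,"x":0,"y":0,"z":0,"gripper":1},
    {"rx":0,"ry":0,"rz":0,"x":0,"y":0,"z":0,"gripper":1},
    {"rx":0,"ry":0,"rz":0,"x":0,"y":0,"z":0,"gripper":1},
    {"rx":0,"ry":0,"rz":0,"x":0,"y":0,"z":0,"gripper":1},
  ],
)

```text
clock: 28.55
tool_pos: [0.6497, 0.1218, 0.0638]
orientation: [[0.004, 1.0, -0.0], [1.0, -0.004, -0.0], [-0.0, -0.0, -1.0]]
force: [-0.0, 0.2, 0.4]
grip_width: 0.0854
grasp_force: 0.0
```

play_rows(
  series=[
    {"rx":0,"ry":0,"rz":0,"x":0,"y":0,"z":-1,"gripper":1},
    {"rx":0,"ry":0,"rz":0,"x":0,"y":0,"z":-2,"gripper":1},
    {"rx":0,"ry":0,"rz":0,"x":0,"y":0,"z":-2.5,"gripper":1},
    {"rx":0,"ry":0,"rz":0,"x":0,"y":0,"z":-2.5,"gripper":1},
    {"rx":0,"ry":0,"rz":0,"x":0,"y":0,"z":-2.5,"gripper":1},
    {"rx":0,"ry":0,"rz":0,"x":0,"y":0,"z":-2.5,"gripper":1},
    {"rx":0,"ry":0,"rz":0,"x":0,"y":0,"z":-1.5,"gripper":1},
    {"rx":0,"ry":0,"rz":0,"x":0,"y":0,"z":-0.5,"gripper":1},
    {"rx":0,"ry":0,"rz":0,"x":0,"y":0,"z":0,"gripper":1},
    {"rx":0,"ry":0,"rz":0,"x":0,"y":0,"z":0,"gripper":1},
  ],
)

```text
clock: 29.55
tool_pos: [0.6489, 0.1217, 0.2123]
orientation: [[0.004, 1.0, -0.002], [1.0, -0.004, -0.0], [-0.0, -0.002, -1.0]]
force: [-0.0, -0.4, -0.9]
grip_width: 0.0851
grasp_force: 0.0
```

play_rows(
  series=[
    {"rx":0,"ry":0,"rz":0,"x":-1,"y":-0.6,"z":0,"gripper":1},
    {"rx":0,"ry":0,"rz":0,"x":-2.2,"y":-1.4,"z":0,"gripper":1},
    {"rx":0,"ry":0,"rz":0,"x":-3.3,"y":-2.1,"z":0,"gripper":1},
    {"rx":0,"ry":0,"rz":0,"x":-3.5,"y":-2.2,"z":0,"gripper":1},
    {"rx":0,"ry":0,"rz":0,"x":-3.5,"y":-2.2,"z":0,"gripper":1},
    {"rx":0,"ry":0,"rz":0,"x":-3.5,"y":-2.2,"z":0,"gripper":1},
    {"rx":0,"ry":0,"rz":0,"x":-3.5,"y":-2.2,"z":0,"gripper":1},
    {"rx":0,"ry":0,"rz":0,"x":-3.3,"y":-2.1,"z":0,"gripper":1},
    {"rx":0,"ry":0,"rz":0,"x":-2.2,"y":-1.4,"z":0,"gripper":1},
    {"rx":0,"ry":0,"rz":0,"x":-1.1,"y":-0.7,"z":0,"gripper":1},
    {"rx":0,"ry":0,"rz":0,"x":-1,"y":-0.3,"z":0,"gripper":1},
    {"rx":0,"ry":0,"rz":0,"x":0,"y":0,"z":0,"gripper":1},
  ],
)

```text
clock: 30.75
tool_pos: [0.4744, -0.1592, 0.2135]
orientation: [[0.005, 1.0, -0.0], [1.0, -0.005, 0.0], [0.0, -0.0, -1.0]]
force: [1.1, 0.4, 0.9]
grip_width: 0.0856
grasp_force: 0.0
```

```bash
python3 - <<'E'
from h import *
from rig import eyes,telemetry
f=eyes.grab_frame('top');pickle.dump(f,open('t5.pkl','wb'));g=eyes.grab_frame('wrist');pickle.dump(g,open('w5.pkl','wb'))
s=telemetry.read_state();print(s['tool_pos'],s['clock'])
t=pickle.load(open('top0.pkl','rb'));print('dish',depthpt(t,432,244),'edge',onz(t,(402,245),.06))
cv2.imwrite('pics/p5.png',np.hstack([cv2.resize(f['image'][100:250,130:400],None,fx=1.6,fy=1.6),cv2.resize(g['image'],(320,240))]))
E
```

```text
[ 0.47488956 -0.15802225  0.21360456] 30.85
dish [ 0.48604152 -0.26026951  0.08322616] edge [ 0.48510301 -0.21318994  0.06      ]
```

View pics/p5.png

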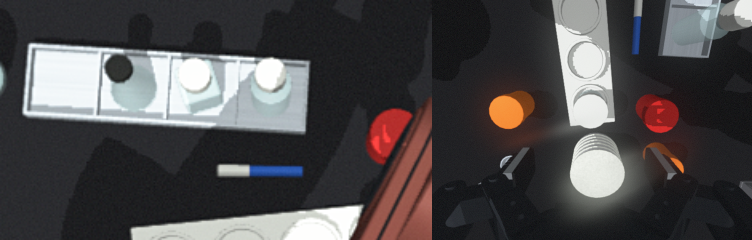

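Flask stands in the third bay at (119,68), the others are upright, and the jar lid is between the fingers. The dish stack (top at 83 mm) clears the gripper body. I'll lower onto the jar.

play_rows(
  series=[
    {"rx":0,"ry":0,"rz":0,"x":-0.1,"y":0.1,"z":1.5,"gripper":1},
    {"rx":0,"ry":0,"rz":0,"x":0,"y":0,"z":2.5,"gripper":1},
    {"rx":0,"ry":0,"rz":0,"x":0,"y":0,"z":2.5,"gripper":1},
    {"rx":0,"ry":0,"rz":0,"x":0,"y":0,"z":2.5,"gripper":1},
    {"rx":0,"ry":0,"rz":0,"x":0,"y":0,"z":2.5,"gripper":1},
    {"rx":0,"ry":0,"rz":0,"x":0,"y":0,"z":2.5,"gripper":1},
    {"rx":0,"ry":0,"rz":0,"x":0,"y":0,"z":2,"gripper":1},
    {"rx":0,"ry":0,"rz":0,"x":0,"y":0,"z":1,"gripper":1},
    {"rx":0,"ry":0,"rz":0,"x":0,"y":0,"z":0.4,"gripper":1},
    {"rx":0,"ry":0,"rz":0,"x":0,"y":0,"z":0,"gripper":1},
    {"rx":0,"ry":0,"rz":0,"x":0,"y":0,"z":0,"gripper":1},
  ],
)

```text
clock: 31.95
tool_pos: [0.4764, -0.1597, 0.0407]
orientation: [[0.004, 1.0, 0.001], [1.0, -0.004, -0.001], [-0.001, 0.001, -1.0]]
force: [0.1, -0.4, -0.3]
grip_width: 0.0855
grasp_force: 0.0
```

play_rows(
  series=[
    {"rx":0,"ry":0,"rz":0,"x":0,"y":0,"z":0,"gripper":0.8},
    {"rx":0,"ry":0,"rz":0,"x":0,"y":0,"z":0,"gripper":0.7},
    {"rx":0,"ry":0,"rz":0,"x":0,"y":0,"z":0,"gripper":0.6},
    {"rx":0,"ry":0,"rz":0,"x":0,"y":0,"z":0,"gripper":0.5},
    {"rx":0,"ry":0,"rz":0,"x":0,"y":0,"z":0,"gripper":0.5},
    {"rx":0,"ry":0,"rz":0,"x":0,"y":0,"z":0,"gripper":0.5},
    {"rx":0,"ry":0,"rz":0,"x":0,"y":0,"z":0,"gripper":0.5},
    {"rx":0,"ry":0,"rz":0,"x":0,"y":0,"z":0,"gripper":0.5},
  ],
)

```text
clock: 32.75
tool_pos: [0.4762, -0.1599, 0.0408]
orientation: [[0.004, 1.0, 0.001], [1.0, -0.004, -0.001], [-0.001, 0.001, -1.0]]
force: [-1.0, 0.4, 5.9]
grip_width: 0.0552
grasp_force: 42.2
```

play_rows(
  series=[
    {"rx":0,"ry":0,"rz":0,"x":0,"y":0,"z":-0.5,"gripper":0.5},
    {"rx":0,"ry":0,"rz":0,"x":0,"y":0,"z":-1,"gripper":0.5},
    {"rx":0,"ry":0,"rz":0,"x":0,"y":0,"z":-1.5,"gripper":0.5},
    {"rx":0,"ry":0,"rz":0,"x":0,"y":0,"z":-2,"gripper":0.5},
    {"rx":0,"ry":0,"rz":0,"x":0,"y":0,"z":-2,"gripper":0.5},
    {"rx":0,"ry":0,"rz":0,"x":0,"y":0,"z":-2,"gripper":0.5},
    {"rx":0,"ry":0,"rz":0,"x":0,"y":0,"z":-2,"gripper":0.5},
    {"rx":0,"ry":0,"rz":0,"x":0,"y":0,"z":-2,"gripper":0.5},
    {"rx":0,"ry":0,"rz":0,"x":0,"y":0,"z":-2,"gripper":0.5},
    {"rx":0,"ry":0,"rz":0,"x":0,"y":0,"z":-1.5,"gripper":0.5},
    {"rx":0,"ry":0,"rz":0,"x":0,"y":0,"z":-0.5,"gripper":0.5},
    {"rx":0,"ry":0,"rz":0,"x":0,"y":0,"z":0,"gripper":0.5},
  ],
)

```text
clock: 33.95
tool_pos: [0.4758, -0.1597, 0.2105]
orientation: [[0.004, 1.0, 0.001], [1.0, -0.004, -0.001], [-0.001, 0.001, -1.0]]
force: [-0.0, -0.0, -0.6]
grip_width: 0.0548
grasp_force: 42.5
```

play_rows(
  series=[
    {"rx":0,"ry":0,"rz":0,"x":0.8,"y":0.4,"z":0,"gripper":0.5},
    {"rx":0,"ry":0,"rz":0,"x":1.8,"y":0.9,"z":0,"gripper":0.5},
    {"rx":0,"ry":0,"rz":0,"x":2.4,"y":1.2,"z":0,"gripper":0.5},
    {"rx":0,"ry":0,"rz":0,"x":2.6,"y":1.3,"z":0,"gripper":0.5},
    {"rx":0,"ry":0,"rz":0,"x":2.6,"y":1.3,"z":0,"gripper":0.5},
    {"rx":0,"ry":0,"rz":0,"x":2.6,"y":1.3,"z":0,"gripper":0.5},
    {"rx":0,"ry":0,"rz":0,"x":2.6,"y":1.3,"z":0,"gripper":0.5},
    {"rx":0,"ry":0,"rz":0,"x":2.6,"y":1.3,"z":0,"gripper":0.5},
    {"rx":0,"ry":0,"rz":0,"x":2.6,"y":1.3,"z":0,"gripper":0.5},
    {"rx":0,"ry":0,"rz":0,"x":2.6,"y":1.3,"z":0,"gripper":0.5},
    {"rx":0,"ry":0,"rz":0,"x":2.6,"y":1.3,"z":0,"gripper":0.5},
    {"rx":0,"ry":0,"rz":0,"x":2.6,"y":1.3,"z":0,"gripper":0.5},
  ],
)

```text
clock: 35.15
tool_pos: [0.6182, 0.1257, 0.2078]
orientation: [[0.004, 1.0, -0.003], [1.0, -0.004, -0.0], [-0.0, -0.003, -1.0]]
force: [-0.2, -0.2, -1.1]
grip_width: 0.0547
grasp_force: 42.6
```

play_rows(
  series=[
    {"rx":0,"ry":0,"rz":0,"x":2.6,"y":1.2,"z":0,"gripper":0.5},
    {"rx":0,"ry":0,"rz":0,"x":2.4,"y":1.1,"z":0,"gripper":0.5},
    {"rx":0,"ry":0,"rz":0,"x":1.6,"y":0.7,"z":0,"gripper":0.5},
    {"rx":0,"ry":0,"rz":0,"x":0.9,"y":0.4,"z":0,"gripper":0.5},
    {"rx":0,"ry":0,"rz":0,"x":0,"y":0,"z":0,"gripper":0.5},
    {"rx":0,"ry":0,"rz":0,"x":0,"y":0,"z":0,"gripper":0.5},
    {"rx":0,"ry":0,"rz":0,"x":0,"y":0,"z":0,"gripper":0.5},
  ],
)

```text
clock: 35.85
tool_pos: [0.6527, 0.1978, 0.2095]
orientation: [[0.005, 1.0, -0.001], [1.0, -0.005, -0.0], [-0.0, -0.001, -1.0]]
force: [0.2, 0.2, -1.4]
grip_width: 0.0552
grasp_force: 42.6
```

play_rows(
  series=[
    {"rx":0,"ry":0,"rz":0,"x":0.1,"y":0.1,"z":1,"gripper":0.5},
    {"rx":0,"ry":0,"rz":0,"x":0,"y":0,"z":2,"gripper":0.5},
    {"rx":0,"ry":0,"rz":0,"x":0,"y":0,"z":2.4,"gripper":0.5},
    {"rx":0,"ry":0,"rz":0,"x":0,"y":0,"z":2.5,"gripper":0.5},
    {"rx":0,"ry":0,"rz":0,"x":0,"y":0,"z":2.5,"gripper":0.5},
    {"rx":0,"ry":0,"rz":0,"x":0,"y":0,"z":2.4,"gripper":0.5},
    {"rx":0,"ry":0,"rz":0,"x":0,"y":0,"z":2,"gripper":0.5},
    {"rx":0,"ry":0,"rz":0,"x":0,"y":0,"z":1.2,"gripper":0.5},
    {"rx":0,"ry":0,"rz":0,"x":0,"y":0,"z":0.6,"gripper":0.5},
    {"rx":0,"ry":0,"rz":0,"x":0,"y":0,"z":0.3,"gripper":0.5},
    {"rx":0,"ry":0,"rz":0,"x":0,"y":0,"z":0,"gripper":0.5},
    {"rx":0,"ry":0,"rz":0,"x":0,"y":0,"z":0,"gripper":0.5},
  ],
)

```text
clock: 37.05
tool_pos: [0.6549, 0.1999, 0.0421]
orientation: [[0.004, 1.0, 0.002], [1.0, -0.004, 0.0], [0.0, 0.002, -1.0]]
force: [0.4, 0.4, -1.0]
grip_width: 0.0548
grasp_force: 42.6
```

play_rows(
  series=[
    {"rx":0,"ry":0,"rz":0,"x":0,"y":0,"z":0.1,"gripper":0.5},
    {"rx":0,"ry":0,"rz":0,"x":0,"y":0,"z":0,"gripper":0.5},
    {"rx":0,"ry":0,"rz":0,"x":0,"y":0,"z":0,"gripper":0.5},
  ],
)

```text
clock: 37.35
tool_pos: [0.6542, 0.1998, 0.0402]
orientation: [[0.004, 1.0, 0.001], [1.0, -0.004, 0.0], [0.0, 0.001, -1.0]]
force: [-0.6, -0.6, -1.0]
grip_width: 0.0546
grasp_force: 42.6
```

play_rows(
  series=[
    {"rx":0,"ry":0,"rz":0,"x":0,"y":0,"z":0.1,"gripper":0.5},
    {"rx":0,"ry":0,"rz":0,"x":0,"y":0,"z":0.1,"gripper":0.5},
    {"rx":0,"ry":0,"rz":0,"x":0,"y":0,"z":0,"gripper":0.5},
    {"rx":0,"ry":0,"rz":0,"x":0,"y":0,"z":0,"gripper":0.5},
  ],
)

```text
clock: 37.75
tool_pos: [0.6541, 0.1998, 0.038]
orientation: [[0.004, 1.0, 0.0], [1.0, -0.004, 0.0], [0.0, 0.0, -1.0]]
force: [-1.4, -0.2, 0.6]
grip_width: 0.0548
grasp_force: 42.6
```

Contact. I'll release, rise and back off.

play_rows(
  series=[
    {"rx":0,"ry":0,"rz":0,"x":0,"y":0,"z":0.05,"gripper":0.5},
    {"rx":0,"ry":0,"rz":0,"x":0,"y":0,"z":0,"gripper":0.7},
    {"rx":0,"ry":0,"rz":0,"x":0,"y":0,"z":0,"gripper":0.8},
    {"rx":0,"ry":0,"rz":0,"x":0,"y":0,"z":0,"gripper":1},
    {"rx":0,"ry":0,"rz":0,"x":0,"y":0,"z":0,"gripper":1},
    {"rx":0,"ry":0,"rz":0,"x":0,"y":0,"z":0,"gripper":1},
    {"rx":0,"ry":0,"rz":0,"x":0,"y":0,"z":0,"gripper":1},
  ],
)

```text
clock: 38.45
tool_pos: [0.654, 0.1997, 0.0373]
orientation: [[0.004, 1.0, 0.0], [1.0, -0.004, -0.0], [-0.0, 0.0, -1.0]]
force: [0.9, 0.7, -0.4]
grip_width: 0.0855
grasp_force: 0.0
```

play_rows(
  series=[
    {"rx":0,"ry":0,"rz":0,"x":0,"y":0,"z":-1,"gripper":1},
    {"rx":0,"ry":0,"rz":0,"x":0,"y":0,"z":-2,"gripper":1},
    {"rx":0,"ry":0,"rz":0,"x":0,"y":0,"z":-2.5,"gripper":1},
    {"rx":0,"ry":0,"rz":0,"x":0,"y":0,"z":-2.5,"gripper":1},
    {"rx":0,"ry":0,"rz":0,"x":0,"y":0,"z":-2.5,"gripper":1},
    {"rx":0,"ry":0,"rz":0,"x":0,"y":0,"z":-2.5,"gripper":1},
    {"rx":0,"ry":0,"rz":0,"x":0,"y":0,"z":-2.5,"gripper":1},
    {"rx":0,"ry":0,"rz":0,"x":0,"y":0,"z":-2,"gripper":1},
    {"rx":0,"ry":0,"rz":0,"x":0,"y":0,"z":-1,"gripper":1},
    {"rx":0,"ry":0,"rz":0,"x":0,"y":0,"z":0,"gripper":1},
  ],
)

```text
clock: 39.45
tool_pos: [0.6551, 0.2, 0.225]
orientation: [[0.004, 1.0, 0.004], [1.0, -0.004, 0.001], [0.001, 0.004, -1.0]]
force: [0.7, 0.1, 0.4]
grip_width: 0.0851
grasp_force: 0.0
```

play_rows(
  series=[
    {"rx":0,"ry":0,"rz":0,"x":0,"y":-1.5,"z":0,"gripper":1},
    {"rx":0,"ry":0,"rz":0,"x":0,"y":-3,"z":0,"gripper":1},
    {"rx":0,"ry":0,"rz":0,"x":0,"y":-3,"z":0,"gripper":1},
    {"rx":0,"ry":0,"rz":0,"x":0,"y":-3,"z":0,"gripper":1},
    {"rx":0,"ry":0,"rz":0,"x":0,"y":-3,"z":0,"gripper":1},
    {"rx":0,"ry":0,"rz":0,"x":0,"y":-3,"z":0,"gripper":1},
    {"rx":0,"ry":0,"rz":0,"x":0,"y":-3,"z":0,"gripper":1},
    {"rx":0,"ry":0,"rz":0,"x":0,"y":-1.5,"z":0,"gripper":1},
    {"rx":0,"ry":0,"rz":0,"x":0,"y":0,"z":0,"gripper":1},
    {"rx":0,"ry":0,"rz":0,"x":0,"y":0,"z":0,"gripper":1},
    {"rx":0,"ry":0,"rz":0,"x":0,"y":0,"z":0,"gripper":1},
  ],
)

```text
clock: 40.55
tool_pos: [0.4446, 0.2005, 0.2219]
orientation: [[0.004, 1.0, -0.0], [1.0, -0.004, -0.0], [-0.0, -0.0, -1.0]]
force: [-0.1, -0.7, 0.1]
grip_width: 0.0852
grasp_force: 0.0
```

```bash
python3 - <<'E'
from h import *
from rig import eyes,telemetry
f=eyes.grab_frame('top');pickle.dump(f,open('t6.pkl','wb'));g=eyes.grab_frame('scene')
s=telemetry.read_state();print(s['tool_pos'],s['clock'])
cv2.imwrite('pics/p6.png',np.hstack([cv2.resize(f['image'][110:210,130:340],None,fx=2,fy=2),cv2.resize(g['image'][180:380,320:590],(270,200))]))
E
```

```text
[0.44464011 0.20047002 0.22200177] 40.65
```

View pics/p6.png

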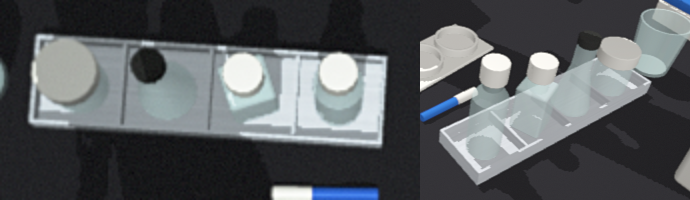

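All four stand in the tray: jar lid at (67,70), stopper at (148,65), square cap at (243,73), tall cap at (340,73). One numeric check, then I'll hand in.

```bash
python3 - <<'E'
from h import *
from rig import telemetry,sign_off
f=pickle.load(open('t6.pkl','rb'));F=lambda c:((c[0]+.5)/2-.5+130,(c[1]+.5)/2-.5+110)
B=[(.6406,-.0343),(.6449,.0436),(.6492,.1214),(.6535,.1993)]; ok=True
for n,c,z,b in zip(['tall','sq','fl','jar'],[(340,73),(243,73),(148,65),(67,70)],[.143,.113,.121,.073],B):
    u=F(c);d=onz(f,u,z)[:2]-b;h=depthpt(f,round(u[0]),round(u[1]))[2];print(n,np.round(d,4),'top',round(h,4));ok&=bool(abs(d).max()<.012 and abs(h-z)<.006)
print(ok)
if ok: print(sign_off())
E
```

```text
tall [-0.0019 -0.0017] top 0.143
sq [-0.0007  0.0003] top 0.1129
fl [-0.0005 -0.0006] top 0.1212
jar [ 0.0006 -0.0015] top 0.0724
True
the job is handed in; nothing more can be done
None
```

All four vessels stand upright in the tray in reverse order, each within about 2 mm of its bay's centre by the final camera check, and the job was handed in at about 41 s; no verdict came back.

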